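Re-kit the soldering exercise: sieve the hardware, rack the boards

ROBOT

A 7-joint arm with a two-finger parallel gripper is mounted at the origin on the work surface. World frame = base frame: x ahead of the robot, y to its left, z up, the work surface at z = 0. Lengths are in m, angles in rad, forces in N, time in s.
With the tool pointing down it reaches from about 0.4 to 0.925 m from the base axis. Payload 5.6 kg.
Tool frame: the origin (TCP) lies at the very end of the fingers, on their centre line; the grasp point (between the pads) lies r.tcp_to_grasp behind it (r.tcp_to_grasp is the distance from the TCP to the grasp point, in m); z points along the fingers, y is the line along which they close (so a half turn about z gives the same grasp; the last joint's range is limited). The gripper opens to 85 mm and grips with 20 to 120 N. Pads are 22 mm wide; open, the fingers measure 114 mm over their backs; the gripper's body (76 mm by 85 mm) begins 54 mm behind the grasp point. The pads swing forward as they close: fully open they stand 13 mm farther back than shut.
Start: joints at [-1.248, 0.468, -0.012, 1.603, 0.006, 1.071, -0.056], TCP at [0.233, 0.607, 0.231] pointing down, gripper open.
Joint ranges: [-2.53, 2.53], [-0.31, 2.02], [-1.57, 1.55], [0.28, 2.44], [-1.29, 4.43], [0.15, 1.84], [-2.92, 2.92]. Speed limits (rad/s): [2.57, 2.57, 3.14, 3.14, 3.14, 3.14, 3.14].

INTERFACE

Orientations are given as a unit quaternion [w, x, y, z].
In Python, from workcell import r gives the robot as it stands.
- The arm moves only by the tool arm_command, never from a script. Its arguments are lists of equal length, an entry for each row: "hand": the finger opening in mm, from 0 to 85.4; "linear": the shift along the tool's x, y, z in mm, a list of three; "twist": the turn, a rotation vector about the tool's x, y, z in rad, a list of three. A call has 1 to 12 rows; each row is the pose to reach, as a shift and turn from the pose commanded when the call began, along the tool's axes at that moment; what a row does not reach only later rows make up. A row lasts 1/10 s, in which the tool goes at most 50 mm and 8.59 degrees, less where a joint would pass 70% of its speed; a pose out of reach is approached as far as the arm can. A call with a gripper value outside its range is refused whole. The fingers move at their own pace and stop on an object; "grip_force" is the grip in N (left out, the last holds). Time passes only in rows, so rows that repeat a pose let the fingers close. It gives the time, the measured TCP pose, the force, the opening and the grip force at its end, in the units of the state.
- r.get_obs(): the state, without advancing time (a new reading comes with each control period).
- r.get_image(name): name is "side" or "top" or "wrist"; returns a dict with "frame" (400x640x3 uint8, red, green, blue), "vfov" (degrees; the focal length in pixels is half the picture's height over the tangent of half this angle, whatever the lens; pixels are square), "cx", "cy" (the principal point, pixels), "origin" and "rotation" of the camera in the world. Camera axes: x right, y down, z forward; pixel columns grow to the right and rows downward; lengths in m; the calibration is good to about 2 mm. A picture is of the moment at which its call begins. There is no depth.
- r.job_done(): hands the job in; it is judged then, once.
The state is a dict: "time": time; "joint_positions": joint angles; "qd": joint speeds; "tau": joint torques, N m; "tcp_pos": TCP position; "tool_rot": TCP orientation; "contact_force": force on the tool from outside, world axes, zero at the start; "moment": the same for the moment, N m; "grip_width": finger opening in m; "grasp_force": force on a finger pad.
Only numpy, scipy, OpenCV 4.12 (cv2) and the standard library are available. Lean on these libraries where they do the work, as an engineer would, in place of code of your own. Each camera call takes 0.05 s, during which the arm holds its last target. There are 200 camera calls.

TASK

Lift the sieve and tilt it slotted end down over the blue bin until every brass spacer has dropped through, level it with the black knobs still in it, tip it spout down over the yellow bin so the knobs slide out, and stand it back on the middle of its green pad. Move every board from the blue mat into a nest of the grey fixture, one to a nest, flat and green face up, holding boards by their edges only: the gripper must never touch the green face. Leave the multimeter, sponge tin and solder reel where they are.

Things in the scene. Friction and masses are not known exactly. Their poses are not given: they have to be found in the camera images.
- bin_blue: Fixed open blue plastic bin for the spacers, 150 x 150 mm outside, 4 mm walls and floor, 60 mm high. Origin: centre of its underside, z up.
- bin_yellow: Fixed open yellow plastic bin for the knobs, same size as the blue one (150 x 150 x 60 mm high, 4 mm walls). Origin: centre of its underside, z up.
- sieve_pad: Fixed green rubber pad on which the sieve stands, 230 (x) x 140 (y) x 3 mm. Origin: centre of its underside. The sieve may stand on it either way round, its origin within 45 mm of the pad's centre.
- sieve: Loose polished-steel sieve, 0.48 kg; origin on its underside; x to the slotted end, y across, z up. Side walls x -115 to 89, y +-54 (outer +-56), 36 mm high. Solid floor x -75 to 0, top at z 11; parts start on it: carry it level. Slotted x 0 to 86: six 3 mm finger bars along x, 12.5 mm gaps, free ends at x 72, front wall at x 88. Spacers fall through in any attitude, knobs cannot.
- sieve_grip (a point): Centre of the sieve's red grip bar, carried by two uprights at the sieve's sides: at x -15, y 0, z 85 mm in the sieve's frame. The bar is 22 mm thick (sieve x), 64 mm long (sieve y), 26 mm high; grip it from above, fingers closing along the sieve's x.
- sieve_spout (a point): Middle of the open pouring lip: at x -115, y 0, z 19.5 mm in the sieve's frame. From x -75 the floor rises at 12 degrees to it. The steel is slippery (friction about 0.25): things slide on the flat floor at 14 to 17 degrees of tilt, and out over the spout at 26 to 29 degrees or more of backward tilt.
- mat: Fixed blue drying mat, 270 (x) x 110 (y) x 2 mm thick, on which the boards lie at the start. Origin: centre of its underside.
- multimeter: Yellow multimeter lying flat, 75 x 140 x 34 mm. Leave it alone.
- sponge_tin: Steel tin with yellow sponge, 85 x 65 x 21 mm. Leave it alone.
- solder_reel: Aluminium-coloured reel of solder standing on its flange, diameter 60, height 44 mm. Leave it alone.
- nest0 (a point): Nest 0 of the fixed grey fixture (240 x 62 x 22 mm high; three nests 76 mm apart in a row along x): centre of the surface where a board's underside rests, 12 mm up; z up. 64 mm long (x) between ribs, 50 mm wide (y) between corner guides, both 10 mm high. In the middle of each long side 48 mm (x) is open and the board overhangs the 30 mm wide spine, so fingers can reach down past it.
- nest1 (a point): Nest 1 of the fixed grey fixture (240 x 62 x 22 mm high; three nests 76 mm apart in a row along x): centre of the surface where a board's underside rests, 12 mm up; z up. 64 mm long (x) between ribs, 50 mm wide (y) between corner guides, both 10 mm high. In the middle of each long side 48 mm (x) is open and the board overhangs the 30 mm wide spine, so fingers can reach down past it.
- nest2 (a point): Nest 2 of the fixed grey fixture (240 x 62 x 22 mm high; three nests 76 mm apart in a row along x): centre of the surface where a board's underside rests, 12 mm up; z up. 64 mm long (x) between ribs, 50 mm wide (y) between corner guides, both 10 mm high. In the middle of each long side 48 mm (x) is open and the board overhangs the 30 mm wide spine, so fingers can reach down past it.
- spacer0: Brass spacer, upright cylinder of diameter 8 and height 8 mm, 10 g. Origin: centre of its underside. It starts in the sieve. Three to five spacers are present, the others absent.
- spacer1: Brass spacer, upright cylinder of diameter 8 and height 8 mm, 10 g. Origin: centre of its underside. It starts in the sieve. Three to five spacers are present, the others absent.
- spacer2: Brass spacer, upright cylinder of diameter 8 and height 8 mm, 10 g. Origin: centre of its underside. It starts in the sieve. Three to five spacers are present, the others absent.
- spacer3: Brass spacer, upright cylinder of diameter 8 and height 8 mm, 10 g. Origin: centre of its underside. It starts in the sieve. Three to five spacers are present, the others absent.
- spacer4: Brass spacer, upright cylinder of diameter 8 and height 8 mm, 10 g. Origin: centre of its underside. It starts in the sieve. Three to five spacers are present, the others absent.
- knob0: Black knob, cylinder of diameter 31 and height 20 mm, 25 g. Origin: centre of its underside. It starts in the sieve. Two or three knobs are present, the others absent.
- board0: Loose aluminium-backed circuit board, 60 (x) x 45 (y) x 5 mm, 40 g, with a green coated and tinned top face, 52 x 37 mm, standing 0.5 mm proud in the middle. Origin: centre of its underside, z up out of the green face. Lies flat on the mat at the start; two or three are present. Hold it by its two 60 mm long edges (45 mm apart).
- knob1: Black knob, cylinder of diameter 31 and height 20 mm, 25 g. Origin: centre of its underside. It starts in the sieve. Two or three knobs are present, the others absent.
- board1: Loose aluminium-backed circuit board, 60 (x) x 45 (y) x 5 mm, 40 g, with a green coated and tinned top face, 52 x 37 mm, standing 0.5 mm proud in the middle. Origin: centre of its underside, z up out of the green face. Lies flat on the mat at the start; two or three are present. Hold it by its two 60 mm long edges (45 mm apart).
- knob2: Black knob, cylinder of diameter 31 and height 20 mm, 25 g. Origin: centre of its underside. It starts in the sieve. Two or three knobs are present, the others absent.
- board2: Loose aluminium-backed circuit board, 60 (x) x 45 (y) x 5 mm, 40 g, with a green coated and tinned top face, 52 x 37 mm, standing 0.5 mm proud in the middle. Origin: centre of its underside, z up out of the green face. Lies flat on the mat at the start; two or three are present. Hold it by its two 60 mm long edges (45 mm apart).
Mind the look-alikes: they are no part of the job. What is shaped like the bin_yellow but turquoise is not meant.

How it is judged:
On the way, in this order (a step that is already met when the one before it is completed fails the run):
1. the sieve, with all the knobs in it, is held over the blue bin (origin within 140 mm of the bin's centre, seen from above, and 60 mm up or more) and tilted slotted end down by 11 degrees or more (angle between sieve's own x axis and vertical above 1.7708 rad and horizontal distance between sieve and bin_blue below 0.14 m and height (world z) of sieve above 0.06 m and x of knob0 in the frame of sieve between -0.118 and 0.118 m and y of knob0 in the frame of sieve between -0.055 and 0.055 m and z of knob0 in the frame of sieve between 0 and 0.06 m and x of knob1 in the frame of sieve between -0.118 and 0.118 m and y of knob1 in the frame of sieve between -0.055 and 0.055 m and z of knob1 in the frame of sieve between 0 and 0.06 m and x of knob2 in the frame of sieve between -0.118 and 0.118 m and y of knob2 in the frame of sieve between -0.055 and 0.055 m and z of knob2 in the frame of sieve between 0 and 0.06 m), for 0.1 s.
2. all the spacers lie in the blue bin and the sieve is level again (within 7 degrees) with all the knobs still in it (x of spacer0 in the frame of bin_blue between -0.073 and 0.073 m and y of spacer0 in the frame of bin_blue between -0.073 and 0.073 m and z of spacer0 in the frame of bin_blue between 0 and 0.05 m and x of spacer1 in the frame of bin_blue between -0.073 and 0.073 m and y of spacer1 in the frame of bin_blue between -0.073 and 0.073 m and z of spacer1 in the frame of bin_blue between 0 and 0.05 m and x of spacer2 in the frame of bin_blue between -0.073 and 0.073 m and y of spacer2 in the frame of bin_blue between -0.073 and 0.073 m and z of spacer2 in the frame of bin_blue between 0 and 0.05 m and x of spacer3 in the frame of bin_blue between -0.073 and 0.073 m and y of spacer3 in the frame of bin_blue between -0.073 and 0.073 m and z of spacer3 in the frame of bin_blue between 0 and 0.05 m and x of spacer4 in the frame of bin_blue between -0.073 and 0.073 m and y of spacer4 in the frame of bin_blue between -0.073 and 0.073 m and z of spacer4 in the frame of bin_blue between 0 and 0.05 m and x of knob0 in the frame of sieve between -0.118 and 0.118 m and y of knob0 in the frame of sieve between -0.055 and 0.055 m and z of knob0 in the frame of sieve between 0 and 0.06 m and x of knob1 in the frame of sieve between -0.118 and 0.118 m and y of knob1 in the frame of sieve between -0.055 and 0.055 m and z of knob1 in the frame of sieve between 0 and 0.06 m and x of knob2 in the frame of sieve between -0.118 and 0.118 m and y of knob2 in the frame of sieve between -0.055 and 0.055 m and z of knob2 in the frame of sieve between 0 and 0.06 m and angle between sieve's own x axis and vertical between 1.4508 and 1.6908 rad), for 0.05 s.
3. the sieve is tipped over the yellow bin, spout down by 15 degrees or more, its spout within 120 mm of the bin's centre (angle between sieve's own x axis and vertical below 1.309 rad and horizontal distance between sieve_spout and bin_yellow below 0.12 m and height (world z) of sieve above 0.04 m), for 0.1 s.
At the end, for the whole second after the job is handed in: All spacers in the blue bin, all knobs in the yellow bin, every board flat (4.5 degrees), green face up, within 6 mm (x, y) and 3 mm (z) of a nest's centre, the sieve level on its pad, origin within 45 mm of the pad's centre; all at rest (x of spacer0 in the frame of bin_blue between -0.073 and 0.073 m and y of spacer0 in the frame of bin_blue between -0.073 and 0.073 m and z of spacer0 in the frame of bin_blue between 0 and 0.05 m and x of spacer1 in the frame of bin_blue between -0.073 and 0.073 m and y of spacer1 in the frame of bin_blue between -0.073 and 0.073 m and z of spacer1 in the frame of bin_blue between 0 and 0.05 m and x of spacer2 in the frame of bin_blue between -0.073 and 0.073 m and y of spacer2 in the frame of bin_blue between -0.073 and 0.073 m and z of spacer2 in the frame of bin_blue between 0 and 0.05 m and x of spacer3 in the frame of bin_blue between -0.073 and 0.073 m and y of spacer3 in the frame of bin_blue between -0.073 and 0.073 m and z of spacer3 in the frame of bin_blue between 0 and 0.05 m and x of spacer4 in the frame of bin_blue between -0.073 and 0.073 m and y of spacer4 in the frame of bin_blue between -0.073 and 0.073 m and z of spacer4 in the frame of bin_blue between 0 and 0.05 m and x of knob0 in the frame of bin_yellow between -0.073 and 0.073 m and y of knob0 in the frame of bin_yellow between -0.073 and 0.073 m and z of knob0 in the frame of bin_yellow between 0 and 0.05 m and x of knob1 in the frame of bin_yellow between -0.073 and 0.073 m and y of knob1 in the frame of bin_yellow between -0.073 and 0.073 m and z of knob1 in the frame of bin_yellow between 0 and 0.05 m and x of knob2 in the frame of bin_yellow between -0.073 and 0.073 m and y of knob2 in the frame of bin_yellow between -0.073 and 0.073 m and z of knob2 in the frame of bin_yellow between 0 and 0.05 m and ((x of board0 in the frame of nest0 between -0.006 and 0.006 m and y of board0 in the frame of nest0 between -0.006 and 0.006 m and z of board0 in the frame of nest0 between -0.003 and 0.003 m) or (x of board0 in the frame of nest1 between -0.006 and 0.006 m and y of board0 in the frame of nest1 between -0.006 and 0.006 m and z of board0 in the frame of nest1 between -0.003 and 0.003 m) or (x of board0 in the frame of nest2 between -0.006 and 0.006 m and y of board0 in the frame of nest2 between -0.006 and 0.006 m and z of board0 in the frame of nest2 between -0.003 and 0.003 m)) and angle between each of board0, board1, board2's own z axis and vertical below 0.08 rad and linear speed of each of board0, board1, board2 below 0.03 m/s and ((x of board1 in the frame of nest0 between -0.006 and 0.006 m and y of board1 in the frame of nest0 between -0.006 and 0.006 m and z of board1 in the frame of nest0 between -0.003 and 0.003 m) or (x of board1 in the frame of nest1 between -0.006 and 0.006 m and y of board1 in the frame of nest1 between -0.006 and 0.006 m and z of board1 in the frame of nest1 between -0.003 and 0.003 m) or (x of board1 in the frame of nest2 between -0.006 and 0.006 m and y of board1 in the frame of nest2 between -0.006 and 0.006 m and z of board1 in the frame of nest2 between -0.003 and 0.003 m)) and ((x of board2 in the frame of nest0 between -0.006 and 0.006 m and y of board2 in the frame of nest0 between -0.006 and 0.006 m and z of board2 in the frame of nest0 between -0.003 and 0.003 m) or (x of board2 in the frame of nest1 between -0.006 and 0.006 m and y of board2 in the frame of nest1 between -0.006 and 0.006 m and z of board2 in the frame of nest1 between -0.003 and 0.003 m) or (x of board2 in the frame of nest2 between -0.006 and 0.006 m and y of board2 in the frame of nest2 between -0.006 and 0.006 m and z of board2 in the frame of nest2 between -0.003 and 0.003 m)) and horizontal distance between sieve and sieve_pad below 0.045 m and height (world z) of sieve below 0.008 m and angle between sieve's own z axis and vertical below 0.06 rad and linear speed of sieve below 0.02 m/s); the robot touches nothing.
It fails at once if the gripper touches the green coated face of a board (contact force between the fingers and board0_c1 above 0.3 N or contact force between the fingers and board1_c1 above 0.3 N or contact force between the fingers and board2_c1 above 0.3 N).
It fails at once if the multimeter is moved by more than 20 mm (distance of multimeter from where it was at the start of the episode above 0.02 m).
It fails at once if the sponge tin is moved by more than 20 mm (distance of sponge_tin from where it was at the start of the episode above 0.02 m).
It fails at once if the solder reel is moved by more than 20 mm (distance of solder_reel from where it was at the start of the episode above 0.02 m).
Of spacer0, spacer1, spacer2, spacer3, spacer4 only 3 to 5 are there at a start; the rules pass over those that are not, and their reading is None.
Of knob0, knob1, knob2 only 2 to 3 are there at a start; the rules pass over those that are not, and their reading is None.
Of board0, board1, board2 only 2 to 3 are there at a start; the rules pass over those that are not, and their reading is None.
At some moment in a run one of board0, board1, board2 may be knocked a few centimetres aside while the robot is not near it.
It also fails if it takes over 208 s, if anything falls off the work surface, if the arm or the gripper's body presses on something with over 40 N, if the wrist force passes 120 N, or if a joint passes its speed limit or range.

## Working session

There is one attempt and no reset: what is moved stays moved. The work goes in short steps, Python scripts to look and compute and a tool call to move; the robot and the scene stay as the last step left them, time stands still between calls to the robot, and variables do not carry over. Pictures are saved under pics/ and viewed, at most 18 in all, crops included, and the job is handed in when it is done.

Besides the shell and the picture viewer there is one more tool, called after "Call:" as name(argument=value, ...), one argument or row to a line, values as JSON. arm_command: Moves the arm, as the interface text tells. Its arguments: {"type":"object","properties":{"hand":{"type":"array"},"linear":{"type":"array"},"twist":{"type":"array"},"grip_force":{"type":"number"}},"required":["hand","linear","twist"]}

```bash
mkdir -p pics; ls; python3 - <<'E'
from workcell import r
import cv2
o=r.get_obs(); print({k:o[k] for k in('time','tcp_pos','tool_rot','grip_width')}, r.tcp_to_grasp)
for n in('top','side'):
    im=r.get_image(n); cv2.imwrite(f'pics/{n}0.png',im['frame'][...,::-1]); print(n,im['vfov'],im['cx'],im['cy'],im['origin'],im['rotation'])
E
```

```text
pics
{'time': 0.0, 'tcp_pos': array([0.23235793, 0.60642134, 0.2303219 ]), 'tool_rot': array([-9.40760032e-05,  1.81907898e-01,  9.83315147e-01, -9.11128784e-04]), 'grip_width': 0.08544801313887523} 0.0187
top 46.138762564759496 324.19965049979385 197.6025511477254 [ 0.51341033 -0.10861661  1.3969296 ] [-0.02563492  0.71425611 -0.69903994  0.02289597]
side 51.6227673345126 317.7356877240606 198.8427554196924 [ 0.36791529 -1.16411887  0.97206952] [-0.42097783  0.90034764 -0.10359931  0.03766938]
```

View pics/top0.png

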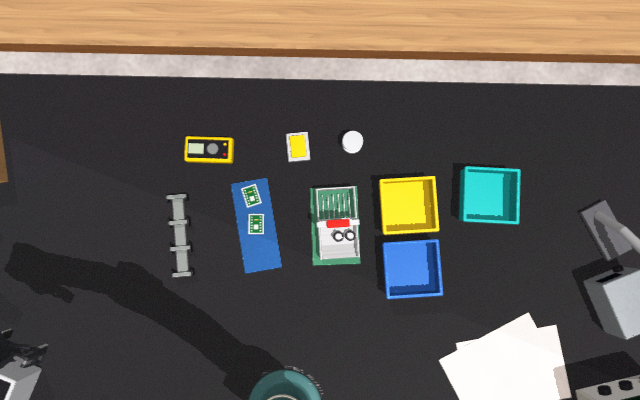

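View pics/side0.png

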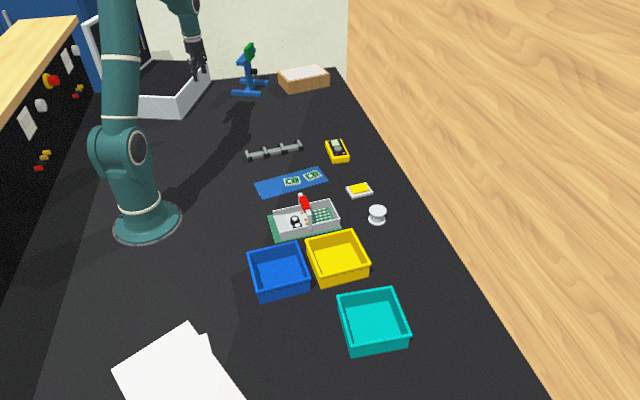

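Top view: two boards on the mat, at (251,196) and (256,224). The sieve is at (337,225), slotted end up. There are bins at (408,205) yellow, (412,268) blue and (490,195) turquoise. The yellow one is the knob bin and the turquoise one is the decoy. The fixture is at (180,235).

```bash
cat > h.py <<'E'
import numpy as np, cv2
from scipy.spatial.transform import Rotation as R
from workcell import r
def rot(q): return R.from_quat(np.roll(q,-1))
def grab(name,save=None):
    im=r.get_image(name)
    if save: cv2.imwrite('pics/'+save,im['frame'][...,::-1])
    return im
def ray(im,uv):
    f=200/np.tan(np.radians(im['vfov'])/2); uv=np.atleast_2d(uv)
    d=np.c_[(uv-[im['cx'],im['cy']])/f,np.ones(len(uv))]
    return rot(im['rotation']).apply(d)
def cast(im,uv,z):
    d=ray(im,uv); o=np.array(im['origin'])
    return o+d*((z-o[2])/d[:,2])[:,None]
def proj(im,p):
    f=200/np.tan(np.radians(im['vfov'])/2)
    c=rot(im['rotation']).inv().apply(np.atleast_2d(p)-im['origin'])
    return c[:,:2]/c[:,2:]*f+[im['cx'],im['cy']]
def hsv(im): return cv2.cvtColor(im['frame'],cv2.COLOR_RGB2HSV)
def blobs(mask,amin=30):
    c,_=cv2.findContours(mask,cv2.RETR_EXTERNAL,cv2.CHAIN_APPROX_NONE)
    return sorted([k for k in c if cv2.contourArea(k)>amin],key=cv2.contourArea,reverse=True)
def rect(im,c,z):
    "world min-area rect of contour on plane z: centre, sides, angle(deg) of long side"
    p=cast(im,c[:,0,:],z)[:,:2]
    (x,y),(w,h),a=cv2.minAreaRect((p*1000).astype(np.float32))
    if w<h: w,h,a=h,w,a+90
    return np.round([x,y,w,h,(a+90)%180-90],1)
def move(pos,yaw=None,q=None,pitch=0):
    "print shift(mm)/twist in tool axes to reach TCP pos; yaw = world angle of tool y-axis..."
    o=r.get_obs(); T=rot(o['tool_rot'])
    t=q if q is not None else T
    print('lin',np.round(T.inv().apply(np.array(pos)-o['tcp_pos'])*1000,1),'twist',np.round((T.inv()*t).as_rotvec(),3))
def down(yaw): # tool z down, tool y at world angle yaw (mod pi), choose nearest half turn
    T=rot(r.get_obs()['tool_rot']); best=None
    for k in(0,np.pi):
        y=np.array([np.cos(yaw+k),np.sin(yaw+k),0]); z=np.array([0,0,-1.]); x=np.cross(y,z)
        q=R.from_matrix(np.c_[x,y,z])
        if best is None or (T.inv()*q).magnitude()<(T.inv()*best).magnitude(): best=q
    return best
E
python3 - <<'E'
from h import *
im=grab('top'); H=hsv(im)
def m(lo,hi): return cv2.inRange(H,np.array(lo),np.array(hi))
for n,lo,hi,z in[('blue',(105,120,40),(120,255,255),.06),('yellow',(20,150,60),(32,255,255),.06),('turq',(80,150,60),(95,255,255),.06),('red',(0,150,80),(6,255,255),.098),('green',(60,60,30),(85,255,255),.003)]:
    for c in blobs(m(lo,hi),40)[:6]:
        print(n,cv2.contourArea(c),c[:,0].mean(0).round(),rect(im,c,z))
cv2.imwrite('pics/crop0.png',cv2.resize(im['frame'][130:310,150:450,::-1],None,fx=2.6,fy=2.6,interpolation=cv2.INTER_CUBIC))
E
```

```text
blue 3322.0 [256. 225.] [523.4  90.8 259.7 107.5  11.1]
blue 3205.0 [412. 269.] [ 409.8 -354.5  163.7  160.9  -85.1]
yellow 3126.5 [409. 205.] [ 589.6 -342.8  163.7  161.4  -85.3]
yellow 1234.5 [209. 149.] [737.3 233.  142.6  77.1  89.4]
yellow 276.5 [297. 146.] [753.1 -21.8  61.9  41.7   7. ]
turq 3220.5 [490. 195.] [ 624.  -573.3  171.9  159.6   88.2]
red 139.5 [338. 223.] [ 533.5 -141.7   60.8   20.8  -84.7]
green 666.0 [323. 238.] [ 527.5 -134.   232.8  142.3    3.8]
green 541.5 [336. 204.] [ 592.2 -136.4  103.4   83.8  -84.9]
green 179.0 [255. 224.] [527.9  99.9  50.6  32.7   1.8]
green 165.5 [251. 195.] [611.5 116.8  50.2  35.8  19.8]
```

View pics/crop0.png

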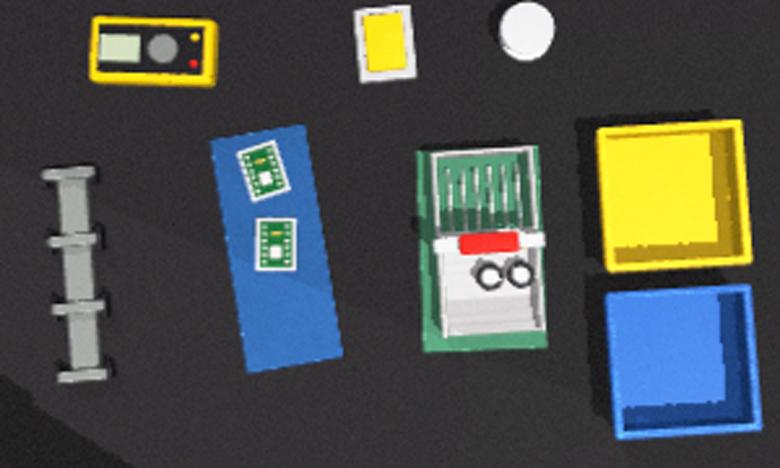

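Crop: two boards on the mat (white-rimmed, at crop (263,170) and (276,244)). The sieve has its slotted end up (+x), and two knobs are visible. The four-sided cup at crop (673,195) is yellow, so it is the knob bin. The fixture is at the left with its long axis vertical.

```bash
python3 - <<'E'
from h import *
q=down(np.radians(5.0)); 
move([.5335,-.1417,.24],q=q)
from h import rot
print(rot(r.get_obs()['tool_rot']).as_matrix().round(2), q.as_matrix().round(2))
E
```

```text
lin [-548.9 -591.1   -8.6] twist [-1.000e-03  1.000e-03  1.118e+00]
[[-0.93  0.36 -0.  ]
 [ 0.36  0.93 -0.  ]
 [-0.   -0.   -1.  ]] [[-0.09  1.    0.  ]
 [ 1.    0.09  0.  ]
 [ 0.    0.   -1.  ]]
```

Call:
arm_command(
  hand=[85,85,85,85,85,85,85,85,85,85,85,85],
  linear=[
    [-50,-50,-8],
    [-80,-85,-8],
    [-110,-120,-8],
    [-140,-150,-8],
    [-170,-185,-8],
    [-200,-215,-8],
    [-230,-250,-8],
    [-260,-280,-8],
    [-295,-315,-8],
    [-325,-350,-8],
    [-355,-380,-8],
    [-380,-410,-8],
  ],
  twist=[
    [0,0,0.1],
    [0,0,0.2],
    [0,0,0.3],
    [0,0,0.4],
    [0,0,0.5],
    [0,0,0.6],
    [0,0,0.7],
    [0,0,0.8],
    [0,0,0.9],
    [0,0,1.0],
    [0,0,1.118],
    [0,0,1.118],
  ],
)

```text
time: 1.35
tcp_pos: [0.4413, 0.0861, 0.2395]
tool_rot: [0.0, 0.677, 0.736, 0.0]
contact_force: [1.1, 0.4, 0.0]
grip_width: 0.0848
grasp_force: 0.0
```

```bash
python3 - <<'E'
from h import *
print(r.get_obs()['tcp_pos']);move([.5335,-.1417,.24],q=down(np.radians(5.0)))
E
```

```text
[0.441291   0.08614377 0.23946724]
lin [-234.7   72.9   -0.5] twist [ 0.001 -0.    -0.004]
```

Call:
arm_command(
  hand=[85,85,85,85,85,85,85],
  linear=[
    [-45,14,0],
    [-90,28,0],
    [-135,42,0],
    [-180,56,0],
    [-235,73,0],
    [-235,73,0],
    [-235,73,0],
  ],
  twist=[
    [0,0,0],
    [0,0,0],
    [0,0,0],
    [0,0,0],
    [0,0,0],
    [0,0,0],
    [0,0,0],
  ],
)

```text
time: 2.05
tcp_pos: [0.5336, -0.1415, 0.2389]
tool_rot: [-0.0, 0.677, 0.736, -0.001]
contact_force: [-0.9, 1.2, -0.3]
grip_width: 0.0852
grasp_force: 0.0
```

```bash
python3 - <<'E'
from h import *
im=grab('wrist','w1.png'); H=hsv(im)
print(im['origin'],r.get_obs()['tcp_pos'])
m=cv2.inRange(H,np.array((0,150,60)),np.array((6,255,255)))
for c in blobs(m,100): print(rect(im,c,.101),cv2.boundingRect(c))
E
```

```text
[ 0.52750168 -0.05718938  0.3816051 ] [ 0.53334783 -0.13941575  0.23873685]
[ 533.1 -138.    65.2   20.3  -84.7] (308, 151, 24, 71)
```

View pics/w1.png

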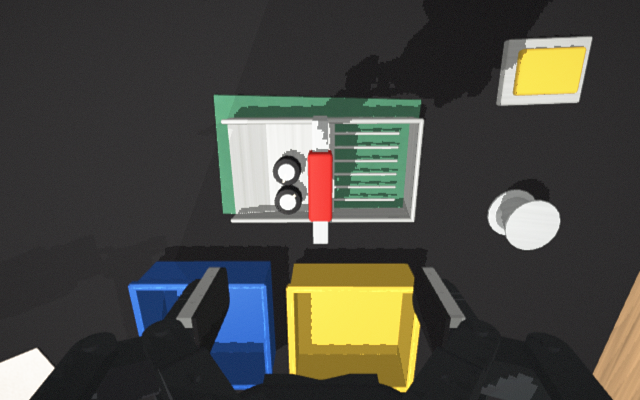

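Wrist view: red bar at (320,186), knobs at (287,170) and (288,200), slots on the right. No spacers are visible; they are probably under the bar. Now descending and gripping.

Call:
arm_command(
  hand=[85,85,85,85,85,85,22,15,15,15,15,15],
  linear=[
    [0,0,40],
    [0,0,80],
    [0,0,120],
    [0,0,150],
    [0,0,170],
    [0,0,170],
    [0,0,170],
    [0,0,170],
    [0,0,170],
    [0,0,170],
    [0,0,170],
    [0,0,170],
  ],
  twist=[
    [0,0,0],
    [0,0,0],
    [0,0,0],
    [0,0,0],
    [0,0,0],
    [0,0,0],
    [0,0,0],
    [0,0,0],
    [0,0,0],
    [0,0,0],
    [0,0,0],
    [0,0,0],
  ],
  grip_force=100,
)

```text
time: 3.3
tcp_pos: [0.5342, -0.1396, 0.0704]
tool_rot: [0.0, 0.676, 0.737, 0.001]
contact_force: [-2.4, 0.8, 6.9]
grip_width: 0.021
grasp_force: 98.8
```

Call:
arm_command(
  hand=[15,15,15,15,15,15,15,15,15,15,15,15],
  linear=[
    [0,0,-4],
    [0,0,-12],
    [0,0,-25],
    [0,0,-40],
    [0,0,-55],
    [0,0,-70],
    [0,0,-85],
    [0,0,-100],
    [0,0,-112],
    [0,0,-118],
    [0,0,-120],
    [0,0,-120],
  ],
  twist=[
    [0,0,0],
    [0,0,0],
    [0,0,0],
    [0,0,0],
    [0,0,0],
    [0,0,0],
    [0,0,0],
    [0,0,0],
    [0,0,0],
    [0,0,0],
    [0,0,0],
    [0,0,0],
  ],
)

```text
time: 4.5
tcp_pos: [0.5337, -0.1395, 0.1892]
tool_rot: [-0.0, 0.676, 0.737, -0.0]
contact_force: [-0.8, -0.1, -5.7]
grip_width: 0.0204
grasp_force: 98.2
```

Call:
arm_command(
  hand=[15,15,15,15,15,15,15,15,15,15,15,15],
  linear=[
    [-4,-4,0],
    [-12,-11,0],
    [-25,-22,0],
    [-40,-35,0],
    [-55,-49,0],
    [-70,-62,0],
    [-85,-75,0],
    [-100,-88,0],
    [-115,-101,0],
    [-126,-111,0],
    [-133,-117,0],
    [-135,-120,0],
  ],
  twist=[
    [0,0,0],
    [0,0,0],
    [0,0,0],
    [0,0,0],
    [0,0,0],
    [0,0,0],
    [0,0,0],
    [0,0,0],
    [0,0,0],
    [0,0,0],
    [0,0,0],
    [0,0,0],
  ],
)

```text
time: 5.7
tcp_pos: [0.4251, -0.2857, 0.1893]
tool_rot: [0.0, 0.676, 0.736, -0.0]
contact_force: [-0.1, -0.7, -4.8]
grip_width: 0.0206
grasp_force: 98.3
```

Call:
arm_command(
  hand=[15,15,15,15,15,15,15,15,15,15,15],
  linear=[
    [-4,-4,0],
    [-10,-9,0],
    [-18,-16,0],
    [-27,-23,0],
    [-37,-32,0],
    [-47,-41,0],
    [-57,-50,0],
    [-66,-58,0],
    [-72,-63,0],
    [-75,-66,0],
    [-75,-66,0],
  ],
  twist=[
    [0,0,0],
    [0,0,0],
    [0,0,0],
    [0,0,0],
    [0,0,0],
    [0,0,0],
    [0,0,0],
    [0,0,0],
    [0,0,0],
    [0,0,0],
    [0,0,0],
  ],
)

```text
time: 6.8
tcp_pos: [0.3664, -0.3654, 0.1893]
tool_rot: [-0.0, 0.676, 0.737, -0.0]
contact_force: [-0.4, -0.7, -5.3]
grip_width: 0.0207
grasp_force: 98.3
```

```bash
python3 - <<'E'
from h import *
o=r.get_obs();print(o['tcp_pos'],o['joint_positions'].round(2))
a=grab('top')['frame'];b=grab('side')['frame']
v=np.hstack([cv2.resize(a[160:320,290:470],None,fx=2.2,fy=2.2),cv2.resize(b[170:330,200:380],None,fx=2.2,fy=2.2)])
cv2.imwrite('pics/c2.png',v[...,::-1])
E
```

```text
[ 0.36637742 -0.36537107  0.18926219] [ 0.15  0.34  0.69  2.   -0.27  0.89  1.07]
```

View pics/c2.png

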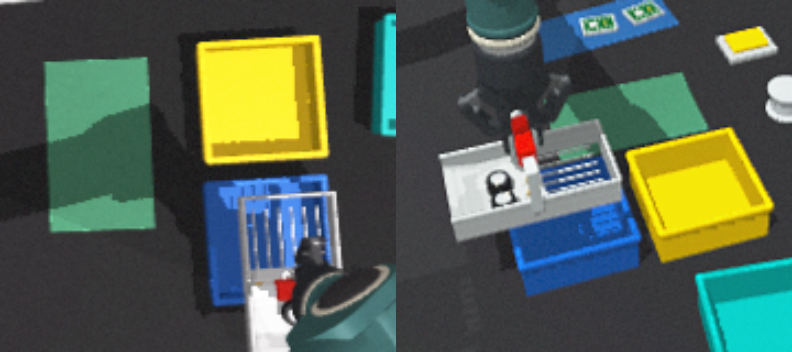

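Both views show the sieve held level over the blue bin, knobs in it. The slots are over the bin: the yellow rim is at (260,100) and the blue bin at (270,240) in the left panel. Tilting slotted end down.

Call:
arm_command(
  hand=[15,15,15,15,15,15,15,15,15,15,15,15],
  linear=[
    [0,0,0],
    [0,0,0],
    [0,0,0],
    [0,0,0],
    [0,0,0],
    [0,0,0],
    [0,0,0],
    [0,0,0],
    [0,0,0],
    [0,0,0],
    [0,0,0],
    [0,0,0],
  ],
  twist=[
    [0.04,0,0],
    [0.08,0,0],
    [0.12,0,0],
    [0.16,0,0],
    [0.2,0,0],
    [0.24,0,0],
    [0.27,0,0],
    [0.3,0,0],
    [0.33,0,0],
    [0.36,0,0],
    [0.36,0,0],
    [0.36,0,0],
  ],
)

```text
time: 8.1
tcp_pos: [0.3667, -0.365, 0.1892]
tool_rot: [-0.121, 0.665, 0.725, -0.132]
contact_force: [-0.4, -0.1, -5.7]
grip_width: 0.021
grasp_force: 98.5
```

Call:
arm_command(
  hand=[15,15,15,15,15,15,15,15],
  linear=[
    [0,0,0],
    [0,0,0],
    [0,0,0],
    [0,0,0],
    [0,0,0],
    [0,0,0],
    [0,0,0],
    [0,0,0],
  ],
  twist=[
    [0.03,0,0],
    [0.06,0,0],
    [0.06,0,0],
    [0.06,0,0],
    [0.06,0,0],
    [0.06,0,0],
    [0.06,0,0],
    [0.06,0,0],
  ],
)

```text
time: 8.9
tcp_pos: [0.3668, -0.365, 0.1894]
tool_rot: [-0.141, 0.661, 0.721, -0.154]
contact_force: [0.4, 0.7, -5.7]
grip_width: 0.0205
grasp_force: 98.7
```

```bash
python3 - <<'E'
from h import *
o=r.get_obs();print(o['tcp_pos'],o['joint_positions'].round(2))
a=grab('top')['frame'];b=grab('side')['frame']
v=np.hstack([cv2.resize(a[220:320,360:460],None,fx=4,fy=4),cv2.resize(b[200:300,230:330],None,fx=4,fy=4)])
cv2.imwrite('pics/c3.png',v[...,::-1])
E
```

```text
[ 0.36675571 -0.36498796  0.18938524] [ 0.02  0.56  0.74  1.81 -0.07  1.2   0.86]
```

View pics/c3.png

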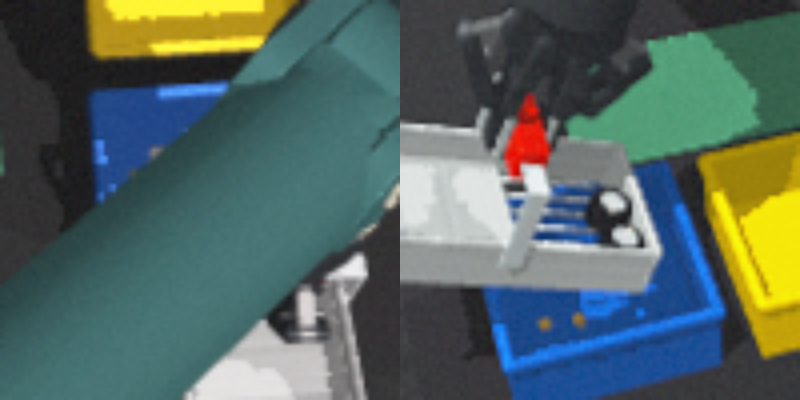

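Side crop: brass spacers lie in the blue bin at (545,323) and (578,320), and both knobs are at the front wall. I'll tilt a bit more with a small shake, then level.

Call:
arm_command(
  hand=[15,15,15,15,15,15,15,15,15,15,15,15],
  linear=[
    [0,0,0],
    [5,0,0],
    [-5,0,0],
    [5,0,0],
    [-5,0,0],
    [0,0,0],
    [0,0,0],
    [0,0,0],
    [0,0,0],
    [0,0,0],
    [0,0,0],
    [0,0,0],
  ],
  twist=[
    [0.05,0,0],
    [0.08,0,0],
    [0.08,0,0],
    [0.08,0,0],
    [0.08,0,0],
    [0.06,0,0],
    [0.02,0,0],
    [-0.03,0,0],
    [-0.08,0,0],
    [-0.13,0,0],
    [-0.18,0,0],
    [-0.23,0,0],
  ],
)

```text
time: 10.2
tcp_pos: [0.3659, -0.3648, 0.1898]
tool_rot: [-0.063, 0.673, 0.734, -0.069]
contact_force: [-0.6, -0.1, -5.7]
grip_width: 0.0205
grasp_force: 98.7
```

Call:
arm_command(
  hand=[15,15,15,15,15,15,15],
  linear=[
    [0,0,0],
    [0,0,0],
    [0,0,0],
    [0,0,0],
    [0,0,0],
    [0,0,0],
    [0,0,0],
  ],
  twist=[
    [-0.04,0,0],
    [-0.08,0,0],
    [-0.12,0,0],
    [-0.16,0,0],
    [-0.19,0,0],
    [-0.19,0,0],
    [-0.19,0,0],
  ],
)

```text
time: 10.9
tcp_pos: [0.3667, -0.365, 0.1893]
tool_rot: [-0.0, 0.676, 0.737, 0.0]
contact_force: [-0.7, 0.2, -5.6]
grip_width: 0.0202
grasp_force: 98.7
```

```bash
python3 - <<'E'
from h import *
o=r.get_obs();print(o['tcp_pos'],rot(o['tool_rot']).as_matrix()[:,2].round(3))
a=grab('wrist')['frame'];b=grab('side')['frame']
v=np.hstack([cv2.resize(a[:,150:490],None,fx=1.1,fy=1.1),cv2.resize(b[190:300,220:330],(400,440))])
cv2.imwrite('pics/c4.png',v[...,::-1])
E
```

```text
[ 0.36670831 -0.36497896  0.18926876] [-0.  0. -1.]
```

View pics/c4.png

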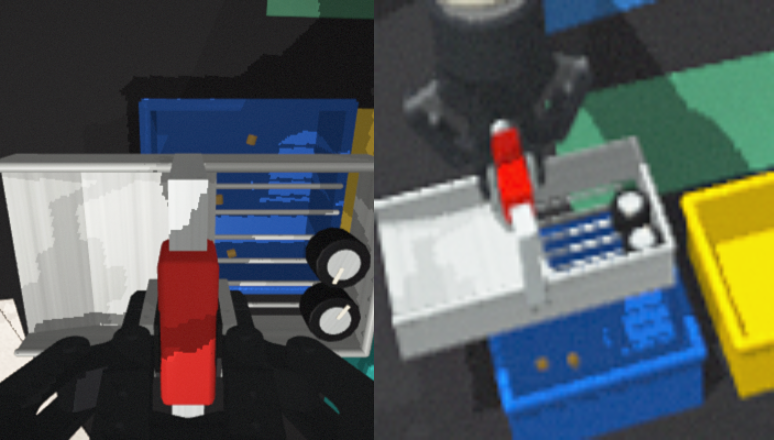

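The wrist panel shows brass spacers in the bin at (250,140), (220,200) and (232,253). The sieve floor is clear and two knobs remain. Carrying to the yellow bin.

Call:
arm_command(
  hand=[15,15,15,15,15,15,15,15,15,15,15,15],
  linear=[
    [0,4,-1],
    [0,12,-2],
    [0,24,-4],
    [0,38,-6],
    [0,53,-8],
    [0,68,-10],
    [-1,83,-10],
    [-1,98,-10],
    [-2,113,-10],
    [-2,126,-10],
    [-2,135,-10],
    [-2,140,-10],
  ],
  twist=[
    [0,0,0],
    [0,0,0],
    [0,0,0],
    [0,0,0],
    [0,0,0],
    [0,0,0],
    [0,0,0],
    [0,0,0],
    [0,0,0],
    [0,0,0],
    [0,0,0],
    [0,0,0],
  ],
)

```text
time: 12.2
tcp_pos: [0.5073, -0.3545, 0.1991]
tool_rot: [-0.0, 0.675, 0.737, -0.0]
contact_force: [0.9, -0.2, -5.8]
grip_width: 0.0208
grasp_force: 98.7
```

Call:
arm_command(
  hand=[15,15,15,15,15,15,15,15,15,15,15,15],
  linear=[
    [0,4,0],
    [0,12,0],
    [0,26,0],
    [0,43,0],
    [0,61,0],
    [-1,79,0],
    [-1,97,0],
    [-1,115,0],
    [-2,133,0],
    [-2,150,0],
    [-2,162,0],
    [-2,168,0],
  ],
  twist=[
    [0,0,0],
    [0,0,0],
    [0,0,0],
    [0,0,0],
    [0,0,0],
    [0,0,0],
    [0,0,0],
    [0,0,0],
    [0,0,0],
    [0,0,0],
    [0,0,0],
    [0,0,0],
  ],
)

```text
time: 13.4
tcp_pos: [0.6759, -0.3409, 0.1985]
tool_rot: [-0.0, 0.675, 0.738, 0.0]
contact_force: [-0.1, 0.3, -5.4]
grip_width: 0.0207
grasp_force: 98.7
```

```bash
python3 - <<'E'
from h import *
o=r.get_obs();print(o['tcp_pos'],o['joint_positions'].round(2))
im=grab('top');H=hsv(im)
m=cv2.inRange(H,np.array((60,60,30)),np.array((85,255,255)))
for c in blobs(m,100)[:3]: print(rect(im,c,.003))
E
```

```text
[ 0.67587986 -0.34093704  0.19851909] [ 0.08  0.73  0.59  1.35 -0.41  1.17  0.79]
[ 528.1 -134.5  231.1  142.5    3.4]
[527.9  99.9  50.6  32.7   1.8]
[644.9 116.4  50.5  34.8  20.1]
```

Call:
arm_command(
  hand=[15,15,15,15,15,15,15,15,15,15,15,15],
  linear=[
    [0,0,0],
    [0,0,0],
    [0,0,0],
    [0,0,0],
    [0,0,0],
    [0,0,0],
    [0,0,0],
    [0,0,0],
    [0,0,0],
    [0,0,0],
    [0,0,0],
    [0,0,0],
  ],
  twist=[
    [-0.05,0,0],
    [-0.1,0,0],
    [-0.15,0,0],
    [-0.2,0,0],
    [-0.23,0,0],
    [-0.26,0,0],
    [-0.29,0,0],
    [-0.31,0,0],
    [-0.32,0,0],
    [-0.32,0,0],
    [-0.32,0,0],
    [-0.32,0,0],
  ],
)

```text
time: 14.65
tcp_pos: [0.6743, -0.342, 0.1993]
tool_rot: [0.108, 0.667, 0.728, 0.117]
contact_force: [0.1, 0.1, -5.5]
grip_width: 0.0204
grasp_force: 98.8
```

Call:
arm_command(
  hand=[15,15,15,15,15,15,15,15,15,15,15,15],
  linear=[
    [0,0,0],
    [0,0,0],
    [0,0,0],
    [0,0,0],
    [0,0,0],
    [0,0,0],
    [0,0,0],
    [0,0,0],
    [0,0,0],
    [0,0,0],
    [0,0,0],
    [0,0,0],
  ],
  twist=[
    [-0.03,0,0],
    [-0.06,0,0],
    [-0.09,0,0],
    [-0.12,0,0],
    [-0.15,0,0],
    [-0.18,0,0],
    [-0.2,0,0],
    [-0.22,0,0],
    [-0.24,0,0],
    [-0.26,0,0],
    [-0.28,0,0],
    [-0.3,0,0],
  ],
)

```text
time: 15.85
tcp_pos: [0.6741, -0.3425, 0.1994]
tool_rot: [0.207, 0.643, 0.702, 0.225]
contact_force: [0.1, 0.1, -5.5]
grip_width: 0.0207
grasp_force: 98.9
```

Call:
arm_command(
  hand=[15,15,15,15,15,15],
  linear=[
    [0,0,0],
    [0,0,0],
    [0,0,0],
    [0,0,0],
    [0,0,0],
    [0,0,0],
  ],
  twist=[
    [-0.02,0,0],
    [-0.02,0,0],
    [-0.02,0,0],
    [-0.02,0,0],
    [-0.02,0,0],
    [-0.02,0,0],
  ],
)

```text
time: 16.45
tcp_pos: [0.6742, -0.342, 0.1994]
tool_rot: [0.213, 0.641, 0.7, 0.232]
contact_force: [0.6, -0.1, -4.8]
grip_width: 0.0205
grasp_force: 99.0
```

```bash
python3 - <<'E'
from h import *
o=r.get_obs();print(o['tcp_pos'],rot(o['tool_rot']).as_matrix()[:,2].round(3))
a=grab('wrist')['frame'];b=grab('side')['frame']
v=np.hstack([cv2.resize(a[:,150:490],None,fx=1.1,fy=1.1),cv2.resize(b[190:300,270:380],(400,440))])
cv2.imwrite('pics/c5.png',v[...,::-1])
E
```

```text
[ 0.67421309 -0.34202233  0.19940246] [ 0.595  0.052 -0.802]
```

View pics/c5.png

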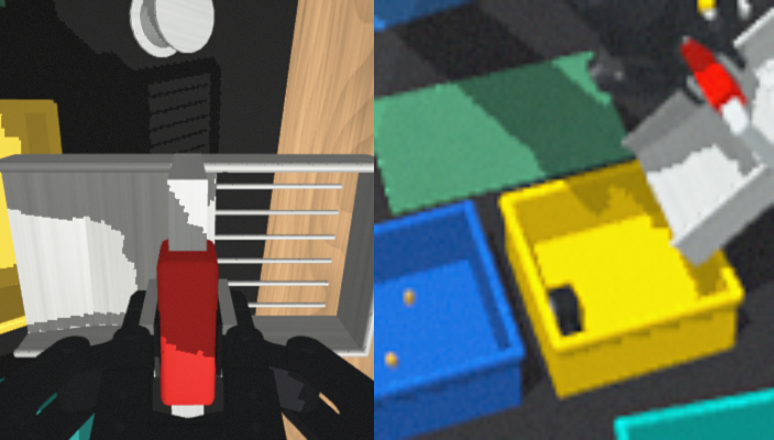

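The sieve is empty, and one knob is visible in the yellow bin at (565,308). I'll level, clear away and then check for the second.

Call:
arm_command(
  hand=[15,15,15,15,15,15,15,15],
  linear=[
    [0,0,0],
    [0,0,0],
    [0,0,0],
    [0,0,0],
    [0,0,0],
    [0,0,0],
    [0,0,0],
    [0,0,0],
  ],
  twist=[
    [0.1,0,0],
    [0.2,0,0],
    [0.3,0,0],
    [0.4,0,0],
    [0.5,0,0],
    [0.6,0,0],
    [0.64,0,0],
    [0.64,0,0],
  ],
)

```text
time: 17.35
tcp_pos: [0.6763, -0.3401, 0.1984]
tool_rot: [-0.0, 0.674, 0.738, 0.0]
contact_force: [0.2, -0.4, -4.8]
grip_width: 0.0205
grasp_force: 99.1
```

```bash
python3 - <<'E'
from h import *
print(r.get_obs()['tcp_pos']);move([.513,-.136,.199],q=down(np.radians(5.0)))
E
```

```text
[ 0.67625999 -0.34008485  0.19839273]
lin [ 218.  -144.2   -0.5] twist [ 0.001 -0.001  0.003]
```

Call:
arm_command(
  hand=[15,15,15,15,15,15,15,15,15,15,15,15],
  linear=[
    [20,-13,0],
    [45,-30,0],
    [75,-50,0],
    [105,-70,0],
    [135,-90,0],
    [165,-110,0],
    [190,-126,0],
    [208,-138,0],
    [216,-143,0],
    [218,-144,0],
    [218,-144,0],
    [218,-144,0],
  ],
  twist=[
    [0,0,0],
    [0,0,0],
    [0,0,0],
    [0,0,0],
    [0,0,0],
    [0,0,0],
    [0,0,0],
    [0,0,0],
    [0,0,0],
    [0,0,0],
    [0,0,0],
    [0,0,0],
  ],
)

```text
time: 18.55
tcp_pos: [0.5123, -0.1388, 0.1996]
tool_rot: [0.001, 0.676, 0.737, 0.0]
contact_force: [0.1, -0.1, -4.9]
grip_width: 0.0209
grasp_force: 99.4
```

```bash
python3 - <<'E'
from h import *
print(r.get_obs()['tcp_pos'])
a=grab('top')['frame'];b=grab('wrist')['frame']
v=np.hstack([cv2.resize(a[160:310,370:450],(215,400)),b[:,60:]])
cv2.imwrite('pics/c6.png',v[...,::-1])
E
```

```text
[ 0.51227602 -0.13879297  0.19958168]
```

View pics/c6.png

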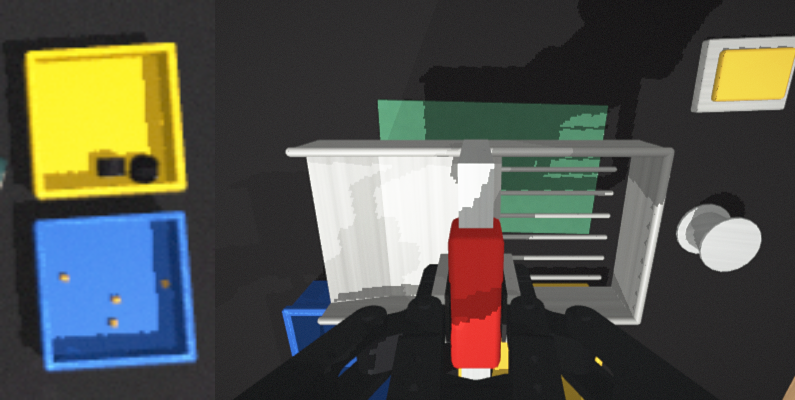

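Left panel: two knobs in the yellow bin at (110,167) and (145,168), and four spacers in the blue bin. The sieve is empty. Setting it down.

Call:
arm_command(
  hand=[15,15,15,15,15,15,15,15,15,15,85,85],
  linear=[
    [0,0,20],
    [0,0,45],
    [0,0,70],
    [0,0,95],
    [0,0,110],
    [0,0,118],
    [0,0,123],
    [0,0,127],
    [0,0,129],
    [0,0,129],
    [0,0,129],
    [0,0,129],
  ],
  twist=[
    [0,0,0],
    [0,0,0],
    [0,0,0],
    [0,0,0],
    [0,0,0],
    [0,0,0],
    [0,0,0],
    [0,0,0],
    [0,0,0],
    [0,0,0],
    [0,0,0],
    [0,0,0],
  ],
)

```text
time: 19.85
tcp_pos: [0.5126, -0.1377, 0.0713]
tool_rot: [0.001, 0.676, 0.737, 0.001]
contact_force: [-0.3, 0.3, 0.5]
grip_width: 0.0486
grasp_force: 0.0
```

Call:
arm_command(
  hand=[85,85,85,85,85,85,85,85,85],
  linear=[
    [0,0,0],
    [0,0,0],
    [0,0,-20],
    [0,0,-50],
    [0,0,-90],
    [0,0,-130],
    [0,0,-160],
    [0,0,-180],
    [0,0,-180],
  ],
  twist=[
    [0,0,0],
    [0,0,0],
    [0,0,0],
    [0,0,0],
    [0,0,0],
    [0,0,0],
    [0,0,0],
    [0,0,0],
    [0,0,0],
  ],
)

```text
time: 20.75
tcp_pos: [0.5133, -0.138, 0.2534]
tool_rot: [0.002, 0.676, 0.737, 0.002]
contact_force: [1.1, 0.0, -0.7]
grip_width: 0.085
grasp_force: 0.0
```

```bash
python3 - <<'E'
from h import *
print(r.get_obs()['tcp_pos'])
im=grab('top'); H=hsv(im)
m=cv2.inRange(H,np.array((0,150,60)),np.array((6,255,255)))
for c in blobs(m,40): print('bar',rect(im,c,.101))
m=cv2.inRange(H,np.array((60,60,30)),np.array((85,255,255)))
for c in blobs(m,100)[:5]: print(rect(im,c,.0075),c[:,0].mean(0))
print('fix z22', cast(im,[[179,197],[182,275]],.022))
# view from above fixture/mat: go to
move([.57,.10,.30],q=down(np.radians(5)))
E
```

```text
[ 0.51329964 -0.13804797  0.25340727]
[ 584.  -130.9  142.8  117.6  -86.4] [331.2038835  199.29126214]
[527.8  99.2  50.5  32.6   1.8] [255.17741935 223.61290323]
[ 590.8 -132.4  103.    45.2  -83.7] [334.73529412 202.03676471]
[644.6 115.3  50.2  35.6  19.8] [251.37735849 184.03773585]
fix z22 [[0.60051589 0.32427385 0.022     ]
 [0.37373662 0.30581538 0.022     ]]
lin [231.7  78.4 -48.2] twist [ 0.003 -0.    -0.   ]
```

Call:
arm_command(
  hand=[85,85,85,85,85,85,85,85],
  linear=[
    [40,10,-10],
    [80,20,-20],
    [120,30,-30],
    [160,40,-40],
    [200,50,-47],
    [240,57,-47],
    [254,59,-47],
    [254,59,-47],
  ],
  twist=[
    [0,0,0],
    [0,0,0],
    [0,0,0],
    [0,0,0],
    [0,0,0],
    [0,0,0],
    [0,0,0],
    [0,0,0],
  ],
)

```text
time: 21.6
tcp_pos: [0.5474, 0.1231, 0.2955]
tool_rot: [-0.001, 0.674, 0.739, -0.001]
contact_force: [-0.0, -0.8, -0.2]
grip_width: 0.0845
grasp_force: 0.0
```

```bash
python3 - <<'E'
from h import *
o=r.get_obs();print(o['tcp_pos'],o['joint_positions'].round(2))
im=grab('wrist','w7.png'); H=hsv(im);print(im['origin'],im['vfov'])
m=cv2.inRange(H,np.array((60,60,30)),np.array((85,255,255)))
for c in blobs(m,200)[:5]: print(rect(im,c,.0075),c[:,0].mean(0),cv2.boundingRect(c))
E
```

```text
[0.54738883 0.12309138 0.29551041] [-0.72  0.27  0.54  1.78 -0.15  1.14 -0.04]
[0.54088252 0.20735479 0.43825638] 63.04593590858555
[ 534.1 -127.5  216.3  139.7    3.4] [315.33886256 294.0521327 ] (227, 274, 143, 78)
[ 571.4 -141.8   83.9   73.4    5.3] [319.57277883 320.9073724 ] (294, 304, 54, 39)
[645.1 117.5  51.1  35.8  18.9] [392.5        169.01639344] (372, 153, 42, 33)
[528.1 101.1  50.5  35.6   1.1] [304.95901639 173.10655738] (286, 160, 39, 28)
```

View pics/w7.png

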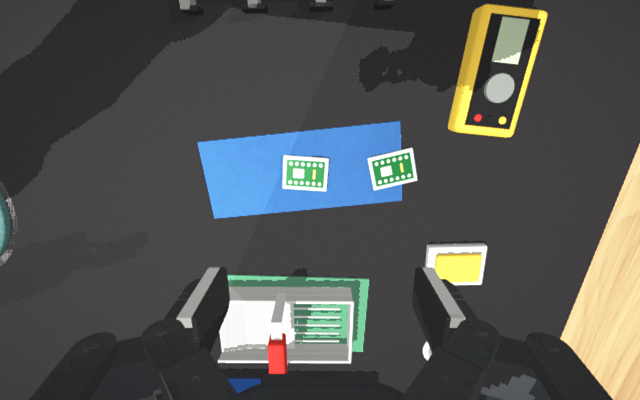

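Wrist view: the sieve stands on its pad. The boards are at (305,173) and (392,169), and one of them was knocked about 33 mm in +x. Top and wrist agree within 2 mm. I'll take the left board (0.528, 0.101) first.

```bash
python3 - <<'E'
from h import *
for y in (91.5,-88.5): 
    y=np.radians(y);Y=np.array([np.cos(y),np.sin(y),0]);Z=np.array([0,0,-1.])
    move([.528,.1005,.08],q=R.from_matrix(np.c_[np.cross(Y,Z),Y,Z]))
E
```

```text
lin [-17.9 -20.8 216. ] twist [-3.000e-03 -1.000e-03 -1.509e+00]
lin [-17.9 -20.8 216. ] twist [-1.000e-03  3.000e-03  1.633e+00]
```

Call:
arm_command(
  hand=[62,62,62,62,62,62,62,62,62,62,62,62],
  linear=[
    [0,0,0],
    [-5,-5,0],
    [-10,-10,20],
    [-18,-21,40],
    [-18,-21,60],
    [-18,-21,80],
    [-18,-21,100],
    [-18,-21,120],
    [-18,-21,120],
    [-18,-21,120],
    [-18,-21,120],
    [-18,-21,120],
  ],
  twist=[
    [0,0,-0.14],
    [0,0,-0.28],
    [0,0,-0.42],
    [0,0,-0.56],
    [0,0,-0.7],
    [0,0,-0.84],
    [0,0,-0.98],
    [0,0,-1.12],
    [0,0,-1.26],
    [0,0,-1.4],
    [0,0,-1.51],
    [0,0,-1.51],
  ],
)

```text
time: 22.85
tcp_pos: [0.5287, 0.0979, 0.177]
tool_rot: [-0.0, -0.011, 1.0, -0.001]
contact_force: [1.4, -1.0, -0.1]
grip_width: 0.0619
grasp_force: 0.0
```

```bash
python3 - <<'E'
from h import *
o=r.get_obs();print(o['tcp_pos'],o['joint_positions'].round(2))
im=grab('wrist','w8.png'); H=hsv(im);print(im['origin'])
m=cv2.inRange(H,np.array((60,60,30)),np.array((85,255,255)))
for c in blobs(m,200)[:3]: print(rect(im,c,.0075),c[:,0].mean(0),cv2.boundingRect(c))
mb=cv2.inRange(H,np.array((60,60,30)),np.array((85,255,255)))|cv2.inRange(H,np.array((0,0,150)),np.array((179,70,255)))
for c in blobs(cv2.morphologyEx(mb,cv2.MORPH_CLOSE,np.ones((5,5))),500)[:4]: print('whole',rect(im,c,.007),cv2.boundingRect(c))
E
```

```text
[0.52872198 0.0979234  0.17697318] [-0.45  0.35  0.25  1.94 -0.11  0.87  1.45]
[0.44603891 0.09711078 0.31983459]
[ 526.5 -128.4  227.5  138.3    3.3] [133.57369942 189.66040462] (54, 43, 125, 234)
[ 571.4 -142.    81.1   78.1    4.9] [ 85.51408451 217.02934272] (40, 175, 93, 78)
[528.1 100.6  50.9  36.7   1.2] [322.47058824 178.31176471] (304, 154, 38, 51)
whole [ 523.1 -144.8  236.8  169.7    3.4] (0, 33, 179, 244)
whole [528.  100.8  60.1  45.6   1.2] (299, 149, 48, 60)
whole [644.3 116.9  63.2  45.9  18.9] (307, 254, 55, 56)
whole [553.9 345.8 100.   32.4 -10.9] (531, 159, 59, 92)
```

View pics/w8.png

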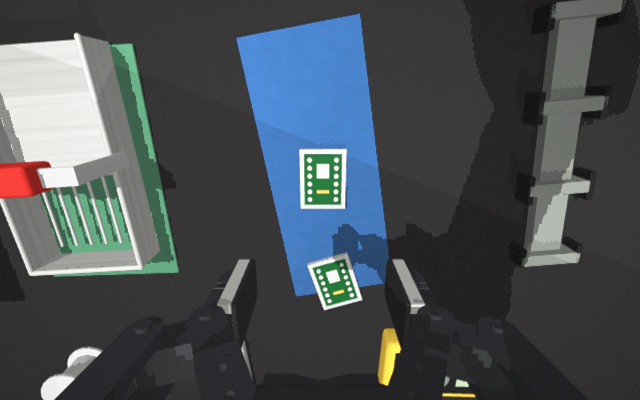

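Wrist view: board A centred at (322,178), measured (528.0, 100.8) with yaw 1.2°. The fixture is on the right, with ribs near y ≈ 103, 186 and 258. Descending.

Call:
arm_command(
  hand=[62,62,62,62,62,62,62,62],
  linear=[
    [1,3,40],
    [1,3,80],
    [1,3,120],
    [1,3,145],
    [1,3,160],
    [1,3,167],
    [1,3,169],
    [1,3,169],
  ],
  twist=[
    [0,0,0],
    [0,0,0],
    [0,0,0],
    [0,0,0],
    [0,0,0],
    [0,0,0],
    [0,0,0],
    [0,0,0],
  ],
)

```text
time: 23.7
tcp_pos: [0.5287, 0.1038, 0.0091]
tool_rot: [0.001, -0.013, 1.0, 0.0]
contact_force: [-0.8, 0.3, 0.1]
grip_width: 0.062
grasp_force: 0.0
```

Call:
arm_command(
  hand=[62,62,62,62],
  linear=[
    [0,0,1],
    [0,0,2],
    [0,0,3],
    [0,0,3],
  ],
  twist=[
    [0,0,0],
    [0,0,0],
    [0,0,0],
    [0,0,0],
  ],
)

```text
time: 24.1
tcp_pos: [0.5279, 0.104, 0.0055]
tool_rot: [0.0, -0.013, 1.0, 0.0]
contact_force: [-0.4, 0.1, 0.0]
grip_width: 0.0622
grasp_force: 0.0
```

Call:
arm_command(
  hand=[62,56,52,52,52],
  linear=[
    [0,-3,1],
    [0,-3,2],
    [0,-3,2],
    [0,-3,2],
    [0,-3,2],
  ],
  twist=[
    [0,0,0],
    [0,0,0],
    [0,0,0],
    [0,0,0],
    [0,0,0],
  ],
)

```text
time: 24.6
tcp_pos: [0.5279, 0.1009, 0.0033]
tool_rot: [0.0, -0.013, 1.0, 0.0]
contact_force: [0.3, 0.0, -0.3]
grip_width: 0.0521
grasp_force: 0.0
```

Call:
arm_command(
  hand=[52,52,52],
  linear=[
    [0,0,1],
    [0,0,2],
    [0,0,2],
  ],
  twist=[
    [0,0,0],
    [0,0,0],
    [0,0,0],
  ],
)

```text
time: 24.9
tcp_pos: [0.5278, 0.1009, 0.0011]
tool_rot: [-0.0, -0.013, 1.0, -0.0]
contact_force: [0.6, 0.6, 0.0]
grip_width: 0.0519
grasp_force: 0.0
```

Call:
arm_command(
  hand=[52,52,40,40,40,40,40],
  linear=[
    [0,0,1],
    [0,0,1.5],
    [0,0,1.5],
    [0,0,1.5],
    [0,0,1.5],
    [0,0,1.5],
    [0,0,1.5],
  ],
  twist=[
    [0,0,0],
    [0,0,0],
    [0,0,0],
    [0,0,0],
    [0,0,0],
    [0,0,0],
    [0,0,0],
  ],
  grip_force=30,
)

```text
time: 25.6
tcp_pos: [0.5282, 0.1009, 0.0001]
tool_rot: [0.0, -0.013, 1.0, 0.0]
contact_force: [-0.4, -0.5, 5.3]
grip_width: 0.044
grasp_force: 33.7
```

Call:
arm_command(
  hand=[40,40,40,40,40,40,40,40,40,40,40,40],
  linear=[
    [0,0,-10],
    [0,0,-40],
    [0,0,-80],
    [0,20,-120],
    [8,50,-150],
    [16,90,-150],
    [24,130,-150],
    [32,170,-150],
    [36,195,-150],
    [41,214,-150],
    [41,214,-150],
    [41,214,-150],
  ],
  twist=[
    [0,0,0],
    [0,0,0],
    [0,0,0],
    [0,0,0],
    [0,0,0],
    [0,0,0],
    [0,0,0],
    [0,0,-0.03],
    [0,0,-0.06],
    [0,0,-0.06],
    [0,0,-0.06],
    [0,0,-0.06],
  ],
)

```text
time: 26.8
tcp_pos: [0.4812, 0.3132, 0.1498]
tool_rot: [-0.0, -0.043, 0.999, -0.0]
contact_force: [0.1, 0.1, -0.5]
grip_width: 0.0436
grasp_force: 30.8
```

```bash
python3 - <<'E'
from h import *
o=r.get_obs();print(o['tcp_pos'],o['grip_width'],o['tool_rot'].round(4))
im=grab('wrist','w9.png');print(im['origin'])
E
```

```text
[0.48120967 0.31315865 0.14979869] 0.043601179594640244 [-1.000e-04 -4.330e-02  9.991e-01 -4.000e-04]
[0.39872509 0.30698358 0.29262312]
```

View pics/w9.png

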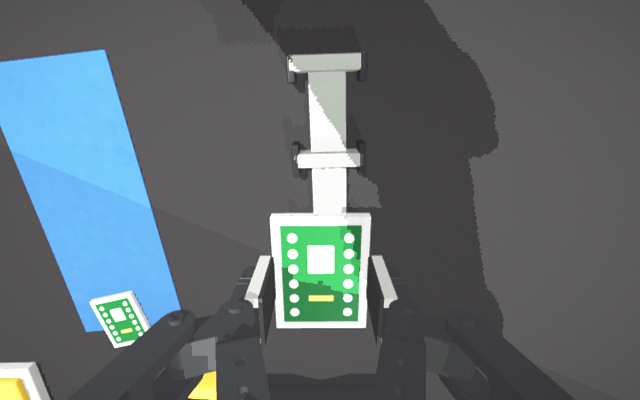

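```bash
python3 - <<'E'
from h import *
im=cv2.imread('pics/w9.png')  # same moment's frame; need calibration -> new grab
im=grab('wrist'); f=im['frame'].astype(int)
g=f.sum(2)/3
sub=(g>105)&(f.max(2)-f.min(2)<40)
for v in range(44,175,2):
    u=np.where(sub[v,270:380])[0]+270
    if len(u): print(v,u.min(),u.max(),len(u),end=' | ')
print()
T=im['frame'][40:180,270:380]
# image of board in hand: white+green blob
H=hsv(im)
mb=cv2.inRange(H,np.array((60,60,30)),np.array((85,255,255)))
for c in blobs(mb,1000)[:3]:
    print('green',cv2.boundingRect(c),rect(im,c,.1498+.002+.0055), r.get_obs()['tcp_pos'])
E
```

```text
52 345 364 19 | 54 294 361 68 | 56 288 361 70 | 58 288 361 70 | 60 288 361 72 | 62 288 361 72 | 64 288 361 74 | 66 288 361 74 | 68 288 360 73 | 70 288 357 70 | 72 289 346 53 | 74 289 346 42 | 76 289 346 41 | 78 289 346 41 | 80 289 346 40 | 82 309 346 38 | 84 309 346 38 | 86 309 346 38 | 88 309 346 38 | 90 309 346 38 | 92 309 346 38 | 94 309 346 38 | 96 309 346 38 | 98 309 346 38 | 100 309 346 38 | 102 309 346 38 | 104 309 346 38 | 106 309 346 38 | 108 310 346 37 | 110 310 346 37 | 112 310 346 37 | 114 310 346 37 | 116 310 346 37 | 118 310 346 37 | 120 310 346 37 | 122 310 346 37 | 124 310 346 37 | 126 310 346 37 | 128 310 346 37 | 130 310 346 37 | 132 311 346 36 | 134 311 346 36 | 136 311 346 36 | 138 311 346 36 | 140 311 346 36 | 142 311 346 36 | 144 311 346 36 | 146 311 346 36 | 148 311 356 46 | 150 301 358 58 | 152 300 360 61 | 154 295 364 67 | 156 295 364 68 | 158 295 364 68 | 160 295 363 67 | 162 295 363 67 | 164 295 360 66 | 166 295 356 62 | 168 303 346 35 | 170 312 347 36 | 172 312 347 36 | 174 312 347 36 | 
green (280, 226, 82, 96) [481.7 313.2  51.6  36.8   5. ] [0.48187616 0.31203445 0.14984493]
green (96, 298, 50, 46) [515.9 216.6  24.5  17.2  18.8] [0.48187616 0.31203445 0.14984493]
```

```bash
python3 - <<'E'
from h import *
im=grab('wrist');print(r.get_obs()['tcp_pos'],im['origin'])
P=cast(im,[[308.5,90],[346.5,90],[311.5,170],[347,170]],.012);print(P.round(4))
a=(P[0]+P[1])/2;b=(P[2]+P[3])/2;d=b-a;print('axis deg',np.degrees(np.arctan2(d[1],d[0])),a,b)
P=cast(im,[[325,52.5],[325,71],[325,152],[325,166.5]],.022);print('ribs',P.round(4))
g=im['frame'].sum(2)/3
print(g[44:80,300].astype(int)); print(g[144:176,303].astype(int)); print(g[144:176,330].astype(int))
t=grab('top');g=t['frame'].sum(2)/3
for c in blobs(((g[180:290,155:205]>85)*255).astype(np.uint8),200): print('top fixture',rect(t,c+np.array([155,180]),.022))
E
```

```text
[0.48194054 0.31203403 0.14986866] [0.39932982 0.30607067 0.29265501]
[[0.399  0.2962 0.012 ]
 [0.3964 0.3269 0.012 ]
 [0.4651 0.3035 0.012 ]
 [0.4625 0.3346 0.012 ]]
axis deg 6.473992944952786 [0.39772128 0.31155002 0.012     ] [0.46376278 0.31904413 0.012     ]
ribs [[0.3712 0.3071 0.022 ]
 [0.3842 0.3082 0.022 ]
 [0.4465 0.3137 0.022 ]
 [0.4588 0.3147 0.022 ]]
[ 58  57  58  58  57  54  56  55  58  95 162 192 192 189 190 189 189 188
 186 187 185 187 182 171 185 180 163 133 110  68  64  64  66  65  65  64]
[ 60  57  61  57  64  96 134 143 164 206 252 254 253 252 252 252 252 252
 251 251 252 253 251 182  78  61  64  67  65  67  65  69]
[246 245 246 246 247 247 239 172 196 250 253 252 252 252 252 252 252 252
 251 251 251 250 237 223 252 252 252 251 251 251 251 251]
top fixture [489.1 333.9 238.9  85.    4.5]
```

Call:
arm_command(
  hand=[40,40,40,40,40,40],
  linear=[
    [-25,0,-20],
    [-50,0,-35],
    [-75,0,-50],
    [-100,0,-60],
    [-100,0,-60],
    [-100,0,-60],
  ],
  twist=[
    [0,0,0],
    [0,0,0],
    [0,0,0],
    [0,0,0],
    [0,0,0],
    [0,0,0],
  ],
)

```text
time: 27.6
tcp_pos: [0.5811, 0.3211, 0.2094]
tool_rot: [-0.0, -0.042, 0.999, -0.0]
contact_force: [-0.3, -0.1, -0.6]
grip_width: 0.0434
grasp_force: 30.8
```

```bash
python3 - <<'E'
from h import *
im=grab('wrist','w10.png');print(r.get_obs()['tcp_pos'],im['origin'])
f=im['frame'].astype(int);g=(f.sum(2)/3)
m=(((g>105)&(f.max(2)-f.min(2)<40))*255).astype(np.uint8)
for x in (.40,.42,.435,.48,.50,.51):
    # sample across the fixture at world x on z=.012
    ys=np.arange(.27,.37,.0005);uv=proj(im,np.c_[np.full(len(ys),x),ys,np.full(len(ys),.012)]).round().astype(int)
    ok=(uv[:,0]>=0)&(uv[:,0]<640)&(uv[:,1]>=0)&(uv[:,1]<400)
    s=np.array([m[v,u]>0 if k else False for (u,v),k in zip(uv,ok)]);w=ys[s]
    if len(w): print('spine x',x,w.min().round(4),w.max().round(4),((w.min()+w.max())/2).round(4))
for off in (-.022,.022):
    xs=np.arange(.35,.56,.0005);ys=.321+(xs-.4908)*np.tan(np.radians(5))+off
    uv=proj(im,np.c_[xs,ys,np.full(len(xs),.022)]).round().astype(int)
    s=np.array([m[v,u]>0 if 0<=u<640 and 0<=v<400 else False for u,v in uv]).astype(int)
    e=np.flatnonzero(np.diff(s));print('rib edges',off,xs[e].round(4),proj(im,[[.4908,.321,.012]]))
E
```

```text
[0.58020885 0.32146086 0.20902054] [0.49873074 0.31504388 0.35226272]
spine x 0.42 0.3045 0.3295 0.317
spine x 0.435 0.3005 0.332 0.3163
spine x 0.48 0.306 0.3365 0.3213
spine x 0.5 0.3085 0.34 0.3243
spine x 0.51 0.309 0.341 0.325
rib edges -0.022 [0.448  0.463  0.5235 0.536 ] [[327.220243    83.80152324]]
rib edges 0.022 [0.444  0.457  0.518  0.5315] [[327.220243    83.80152324]]
```

View pics/w10.png

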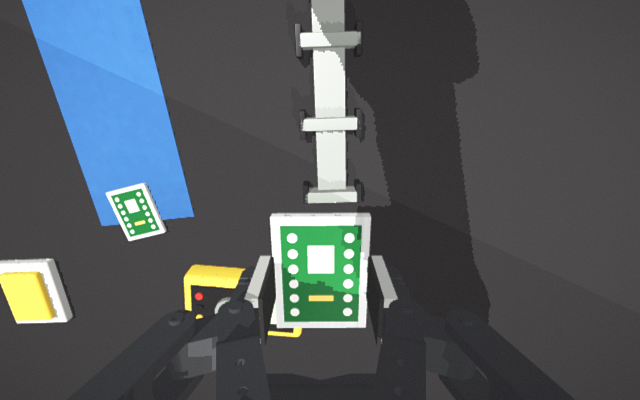

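Wrist view: ribs at (330,40), (330,124) and (331,196), with the spine running down u ≈ 330. Fixture yaw is about 6.5°, and nest 1 is at about (0.4902, 0.3227).

```bash
python3 - <<'E'
from h import *
move([.4902,.3227,.045],q=down(np.radians(96.5)))
E
```

```text
lin [ 89.3   9.  164.2] twist [-0.001 -0.002 -0.028]
```

Call:
arm_command(
  hand=[40,40,40,40,40,40,40,40,40],
  linear=[
    [25,3,20],
    [55,6,50],
    [80,9,90],
    [89,9,125],
    [89,9,145],
    [89,9,158],
    [89,9,164],
    [89,9,164],
    [89,9,164],
  ],
  twist=[
    [0,0,-0.014],
    [0,0,-0.028],
    [0,0,-0.028],
    [0,0,-0.028],
    [0,0,-0.028],
    [0,0,-0.028],
    [0,0,-0.028],
    [0,0,-0.028],
    [0,0,-0.028],
  ],
)

```text
time: 28.55
tcp_pos: [0.4923, 0.3239, 0.0467]
tool_rot: [0.001, -0.057, 0.998, 0.0]
contact_force: [0.0, -0.0, -0.2]
grip_width: 0.0434
grasp_force: 30.8
```

```bash
python3 - <<'E'
from h import *
for i in range(4):
    im=grab('wrist','w11.png' if i==0 else None);print(r.get_obs()['tcp_pos'])
move([.4902,.3227,.045],q=down(np.radians(96.5)))
# rib1 check (near image top of board)
f=im['frame'].astype(int);g=(f.sum(2)/3);m=(((g>105)&(f.max(2)-f.min(2)<40))*255).astype(np.uint8)
for off in (-.022,.022):
    xs=np.arange(.35,.56,.0005);ys=.3227+(xs-.4902)*np.tan(np.radians(6.5))+off
    uv=proj(im,np.c_[xs,ys,np.full(len(xs),.022)]).round().astype(int)
    s=np.array([m[v,u]>0 if 0<=u<640 and 0<=v<400 else False for u,v in uv]).astype(int)
    e=np.flatnonzero(np.diff(s));print('rib edges',off,xs[e].round(4))
E
```

```text
[0.49242986 0.32398874 0.04689142]
[0.49235536 0.32402801 0.04692062]
[0.49226056 0.32400273 0.0468448 ]
[0.49215952 0.32394809 0.04671306]
lin [ 2.1 -1.   1.7] twist [0.001 0.001 0.001]
rib edges -0.022 [0.374  0.3875 0.4445 0.4605 0.474  0.552 ]
rib edges 0.022 [0.369  0.3805 0.381  0.3825 0.4395 0.455  0.4695 0.4775 0.541  0.5465]
```

View pics/w11.png

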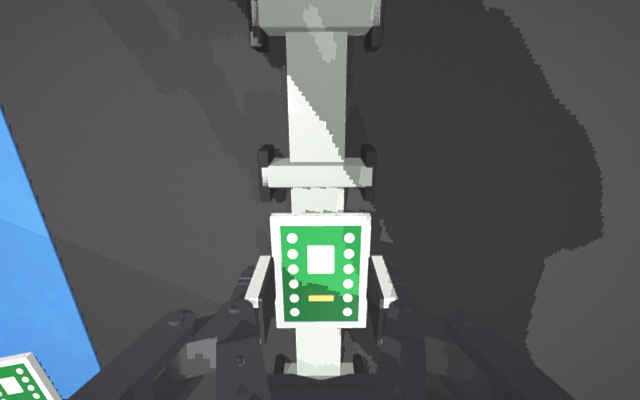

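Wrist view: the board is centred at (320,270), just past the rib at (318,175), with the spine centred at u ≈ 318. A shift of about 2.3 mm back and 1 mm left is needed, then lower.

Call:
arm_command(
  hand=[40,40,40,40,40,40,40,40,40],
  linear=[
    [2.3,-1,4],
    [2.3,-1,10],
    [2.3,-1,17],
    [2.3,-1,22],
    [2.3,-1,27],
    [2.3,-1,31],
    [2.3,-1,34],
    [2.3,-1,35.5],
    [2.3,-1,35.5],
  ],
  twist=[
    [0,0,0],
    [0,0,0],
    [0,0,0],
    [0,0,0],
    [0,0,0],
    [0,0,0],
    [0,0,0],
    [0,0,0],
    [0,0,0],
  ],
)

```text
time: 29.65
tcp_pos: [0.4895, 0.3224, 0.0103]
tool_rot: [0.0, -0.057, 0.998, 0.0]
contact_force: [-0.5, 0.4, -0.5]
grip_width: 0.0437
grasp_force: 30.8
```

Call:
arm_command(
  hand=[40,40,50,56,58,58,58],
  linear=[
    [0,0,1],
    [0,0,1],
    [0,0,1],
    [0,0,1],
    [0,0,1],
    [0,0,1],
    [0,0,1],
  ],
  twist=[
    [0,0,0],
    [0,0,0],
    [0,0,0],
    [0,0,0],
    [0,0,0],
    [0,0,0],
    [0,0,0],
  ],
)

```text
time: 30.35
tcp_pos: [0.4893, 0.3224, 0.0092]
tool_rot: [-0.0, -0.057, 0.998, -0.0]
contact_force: [-0.3, 0.8, 0.1]
grip_width: 0.0582
grasp_force: 0.0
```

Call:
arm_command(
  hand=[58,58,60,62,62,62],
  linear=[
    [0,0,-10],
    [0,0,-40],
    [0,0,-80],
    [0,0,-120],
    [0,0,-150],
    [0,0,-150],
  ],
  twist=[
    [0,0,0],
    [0,0,0],
    [0,0,0],
    [0,0,0],
    [0,0,0],
    [0,0,0],
  ],
)

```text
time: 30.95
tcp_pos: [0.492, 0.3241, 0.1649]
tool_rot: [0.004, -0.057, 0.998, 0.003]
contact_force: [0.0, 1.4, 0.5]
grip_width: 0.0623
grasp_force: 0.0
```

```bash
python3 - <<'E'
from h import *
im=grab('wrist'); H=hsv(im);print(r.get_obs()['tcp_pos'])
m=cv2.inRange(H,np.array((60,60,30)),np.array((85,255,255)))
for c in blobs(m,200)[:3]: print(rect(im,c,.0175),rect(im,c,.0075),cv2.boundingRect(c))
t=grab('top');m=cv2.inRange(hsv(t),np.array((60,60,30)),np.array((85,255,255)))
for c in blobs(m,100)[:5]: print(rect(t,c,.0075),cv2.boundingRect(c))
move([.6445,.117,.15],q=down(np.radians(109)))
E
```

```text
[0.49066069 0.32331266 0.16240572]
[489.6 323.2  50.5  35.9   6.4] [492.4 323.5  52.3  37.1   6.4] (298, 155, 41, 54)
[636.9 123.7  49.1  34.9  19.2] [644.8 117.1  50.8  36.1  19.2] (87, 275, 51, 44)
[ 528.2 -134.2  230.3  142.1    3.2] (310, 186, 49, 80)
[ 571.1 -134.3  103.3   83.7  -85. ] (317, 196, 37, 30)
[644.5 115.7  50.3  34.7  20.1] (244, 175, 16, 19)
lin [-130.5 -221.9   10.4] twist [ 0.001  0.002 -0.218]
```

Board A is seated in nest 1 at (489.6, 323.2), yaw 6.4°. Next is board B.

Call:
arm_command(
  hand=[60,60,60,60,60,60,60,60,60],
  linear=[
    [-20,-35,0],
    [-42,-72,3],
    [-65,-110,6],
    [-87,-148,9],
    [-108,-184,10],
    [-125,-212,10],
    [-130,-222,10],
    [-130,-222,10],
    [-130,-222,10],
  ],
  twist=[
    [0,0,-0.04],
    [0,0,-0.08],
    [0,0,-0.12],
    [0,0,-0.16],
    [0,0,-0.2],
    [0,0,-0.22],
    [0,0,-0.22],
    [0,0,-0.22],
    [0,0,-0.22],
  ],
)

```text
time: 31.95
tcp_pos: [0.6424, 0.1182, 0.1482]
tool_rot: [-0.001, -0.167, 0.986, 0.001]
contact_force: [0.1, -0.0, 0.7]
grip_width: 0.0603
grasp_force: 0.0
```

```bash
python3 - <<'E'
from h import *
im=grab('wrist'); H=hsv(im);print(r.get_obs()['tcp_pos'])
m=cv2.inRange(H,np.array((60,60,30)),np.array((85,255,255)))
for c in blobs(m,200)[:4]: print(rect(im,c,.0075),cv2.boundingRect(c))
move([.6445,.117,.012],q=down(np.radians(109.2)))
E
```

```text
[0.64239307 0.11894476 0.148512  ]
[ 595.2 -107.6  104.3   90.8  -86.6] (0, 0, 141, 119)
[ 589.2 -131.1   58.1   47.7  -84.4] (0, 0, 77, 67)
[645.2 117.4  51.4  36.3  18.5] (298, 163, 41, 55)
[487.  332.2  53.3  38.1   7. ] (589, 61, 51, 75)
lin [ -1.6  -2.8 136.5] twist [ 0.002 -0.002  0.002]
```

Call:
arm_command(
  hand=[60,60,60,60,60,60,60,60],
  linear=[
    [-2,-2,40],
    [-2,-2,80],
    [-2,-2,110],
    [-2,-2,128],
    [-2,-2,135],
    [-2,-2,137],
    [-2,-2,137],
    [-2,-2,137],
  ],
  twist=[
    [0,0,0.005],
    [0,0,0.005],
    [0,0,0.005],
    [0,0,0.005],
    [0,0,0.005],
    [0,0,0.005],
    [0,0,0.005],
    [0,0,0.005],
  ],
)

```text
time: 32.8
tcp_pos: [0.6475, 0.1157, 0.014]
tool_rot: [0.001, -0.164, 0.986, 0.0]
contact_force: [0.5, 0.3, -0.6]
grip_width: 0.0602
grasp_force: 0.0
```

```bash
python3 - <<'E'
from h import *
print(r.get_obs()['tcp_pos']);move([.6449,.1172,.001],q=down(np.radians(109)))
E
```

```text
[0.64750305 0.11573454 0.01396306]
lin [ 2.   2.2 13. ] twist [-0.     0.003 -0.002]
```

Call:
arm_command(
  hand=[60,60,56,52,52,52],
  linear=[
    [2,2,3],
    [2,2,7],
    [2,2,10],
    [2,2,12],
    [2,2,12.5],
    [2,2,12.5],
  ],
  twist=[
    [0,0,0],
    [0,0,0],
    [0,0,0],
    [0,0,0],
    [0,0,0],
    [0,0,0],
  ],
)

```text
time: 33.4
tcp_pos: [0.6438, 0.1166, -0.0004]
tool_rot: [-0.0, -0.164, 0.986, -0.0]
contact_force: [0.2, 0.8, -0.2]
grip_width: 0.0521
grasp_force: 0.0
```

Call:
arm_command(
  hand=[52,40,40,40,40,40],
  linear=[
    [0,0,1],
    [0,0,1],
    [0,0,1],
    [0,0,1],
    [0,0,1],
    [0,0,1],
  ],
  twist=[
    [0,0,0],
    [0,0,0],
    [0,0,0],
    [0,0,0],
    [0,0,0],
    [0,0,0],
  ],
  grip_force=30,
)

```text
time: 34.0
tcp_pos: [0.645, 0.1168, 0.0002]
tool_rot: [0.001, -0.164, 0.987, 0.0]
contact_force: [0.1, -0.5, 6.2]
grip_width: 0.0434
grasp_force: 34.0
```

Call:
arm_command(
  hand=[40,40,40,40,40,40,40,40,40,40,40,40],
  linear=[
    [0,0,-10],
    [0,0,-40],
    [0,10,-80],
    [2,40,-110],
    [3,75,-110],
    [4,110,-110],
    [5,145,-110],
    [6,180,-110],
    [6,210,-110],
    [6,228,-110],
    [6,228,-110],
    [6,228,-110],
  ],
  twist=[
    [0,0,0],
    [0,0,0],
    [0,0,0],
    [0,0,0.04],
    [0,0,0.08],
    [0,0,0.12],
    [0,0,0.16],
    [0,0,0.2],
    [0,0,0.218],
    [0,0,0.218],
    [0,0,0.218],
    [0,0,0.218],
  ],
)

```text
time: 35.2
tcp_pos: [0.565, 0.329, 0.1088]
tool_rot: [0.0, -0.055, 0.998, -0.001]
contact_force: [1.2, 0.1, -0.2]
grip_width: 0.0438
grasp_force: 30.8
```

```bash
python3 - <<'E'
from h import *
im=grab('wrist','w12.png'); H=hsv(im);o=r.get_obs();print(o['tcp_pos'],o['grip_width'])
m=cv2.inRange(H,np.array((60,60,30)),np.array((85,255,255)))
for c in blobs(m,200)[:4]: print(rect(im,c,.0175),rect(im,c,o['tcp_pos'][2]+.0075),cv2.boundingRect(c))
f=im['frame'].astype(int);g=(f.sum(2)/3);mm=(((g>105)&(f.max(2)-f.min(2)<40))*255).astype(np.uint8)
for off in (-.024,.024):
    xs=np.arange(.42,.64,.0005);ys=.3227+(xs-.4902)*np.tan(np.radians(6.5))+off
    uv=proj(im,np.c_[xs,ys,np.full(len(xs),.022)]).round().astype(int)
    s=np.array([mm[v,u]>0 if 0<=u<640 and 0<=v<400 else False for u,v in uv]).astype(int)
    e=np.flatnonzero(np.diff(s));print('rib edges',off,xs[e].round(4))
move([.5652,.3313,.047],q=down(np.radians(96.5)))
E
```

```text
[0.56552851 0.32798224 0.10885924] 0.043858550122257346
[625.9 336.3  88.3  63.9   6.3] [565.4 329.8  51.   36.9   6.3] (280, 227, 82, 95)
[489.6 323.4  51.1  36.5   6.3] [486.7 322.3  29.5  21.1   6.3] (296, 62, 56, 79)
rib edges -0.024 [0.449  0.461  0.5225 0.536  0.5705 0.582  0.5875 0.596  0.601  0.61
 0.6145 0.6235 0.628  0.6365]
rib edges 0.024 [0.4435 0.4555 0.491  0.493  0.512  0.5145 0.5175 0.531  0.5655 0.5765
 0.584  0.589  0.5975 0.602  0.6115 0.6165 0.6245 0.6295 0.639 ]
lin [-0.   3.4 61.9] twist [-0.002  0.    -0.005]
```

View pics/w12.png

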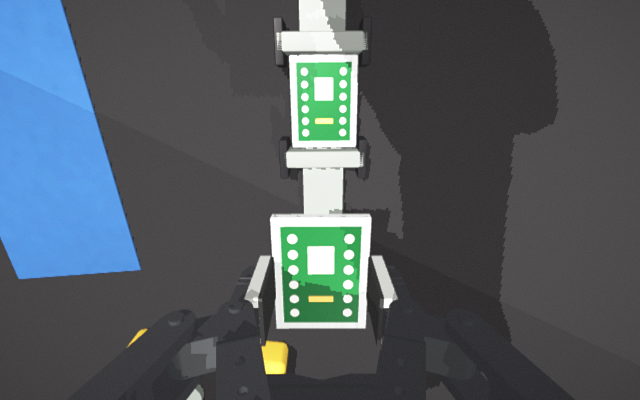

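Board A sits flat between its ribs at (323,100). Board B is in hand at (320,270), lined up with nest 2. Lowering.

Call:
arm_command(
  hand=[40,40,40,40,40,40],
  linear=[
    [0,3,15],
    [0,3,35],
    [0,3,52],
    [0,3,60],
    [0,3,62],
    [0,3,62],
  ],
  twist=[
    [0,0,-0.003],
    [0,0,-0.003],
    [0,0,-0.003],
    [0,0,-0.003],
    [0,0,-0.003],
    [0,0,-0.003],
  ],
)

```text
time: 35.85
tcp_pos: [0.5643, 0.3331, 0.0465]
tool_rot: [-0.0, -0.057, 0.998, -0.0]
contact_force: [-0.2, 0.3, -0.5]
grip_width: 0.0436
grasp_force: 30.8
```

```bash
python3 - <<'E'
from h import *
print(r.get_obs()['tcp_pos']);move([.5652,.3313,.0105],q=down(np.radians(96.5)))
E
```

```text
[0.56433717 0.33307217 0.04648894]
lin [-0.7 -1.8 36. ] twist [-0. -0.  0.]
```

Call:
arm_command(
  hand=[40,40,40,40,40,40,40,40,40,40],
  linear=[
    [-0.8,-1.6,4],
    [-0.8,-1.6,10],
    [-0.8,-1.6,17],
    [-0.8,-1.6,22],
    [-0.8,-1.6,27],
    [-0.8,-1.6,31],
    [-0.8,-1.6,34],
    [-0.8,-1.6,36],
    [-0.8,-1.6,37],
    [-0.8,-1.6,37],
  ],
  twist=[
    [0,0,0],
    [0,0,0],
    [0,0,0],
    [0,0,0],
    [0,0,0],
    [0,0,0],
    [0,0,0],
    [0,0,0],
    [0,0,0],
    [0,0,0],
  ],
)

```text
time: 36.85
tcp_pos: [0.5651, 0.332, 0.0102]
tool_rot: [0.0, -0.057, 0.998, 0.0]
contact_force: [-0.9, -0.3, 3.2]
grip_width: 0.0439
grasp_force: 31.0
```

Call:
arm_command(
  hand=[46,50,56,58,58,58,58,58,60,62,62,62],
  linear=[
    [0,0,0],
    [0,0,0],
    [0,0,0],
    [0,0,0],
    [0,0,0],
    [0,0,-10],
    [0,0,-30],
    [0,0,-65],
    [0,0,-105],
    [0,0,-140],
    [0,0,-150],
    [0,0,-150],
  ],
  twist=[
    [0,0,0],
    [0,0,0],
    [0,0,0],
    [0,0,0],
    [0,0,0],
    [0,0,0],
    [0,0,0],
    [0,0,0],
    [0,0,0],
    [0,0,0],
    [0,0,0],
    [0,0,0],
  ],
)

```text
time: 38.05
tcp_pos: [0.5662, 0.3326, 0.1625]
tool_rot: [0.002, -0.057, 0.998, 0.001]
contact_force: [0.0, 0.3, -1.0]
grip_width: 0.0618
grasp_force: 0.0
```

```bash
python3 - <<'E'
from h import *
w=grab('wrist'); H=hsv(w);o=r.get_obs();print(o['tcp_pos'],o['grip_width'])
m=cv2.inRange(H,np.array((60,60,30)),np.array((85,255,255)))
for c in blobs(m,200)[:4]: print(rect(w,c,.0175),cv2.boundingRect(c))
t=grab('top')['frame'];m=cv2.inRange(hsv({'frame':t}),np.array((20,150,60)),np.array((32,255,255)))
f=np.vstack([cv2.resize(t[120:310,160:460],(560,355)),cv2.resize(w['frame'][100:280,200:480],(560,245))])[:600]
cv2.imwrite('pics/c13.png',f[...,::-1])
E
```

```text
[0.56505705 0.33202407 0.1603413 ] 0.06222259886622796
[489.7 323.6  51.   35.8   6.6] (297, 65, 44, 65)
[565.6 332.9  49.5  35.9   6.4] (300, 159, 40, 53)
```

View pics/c13.png

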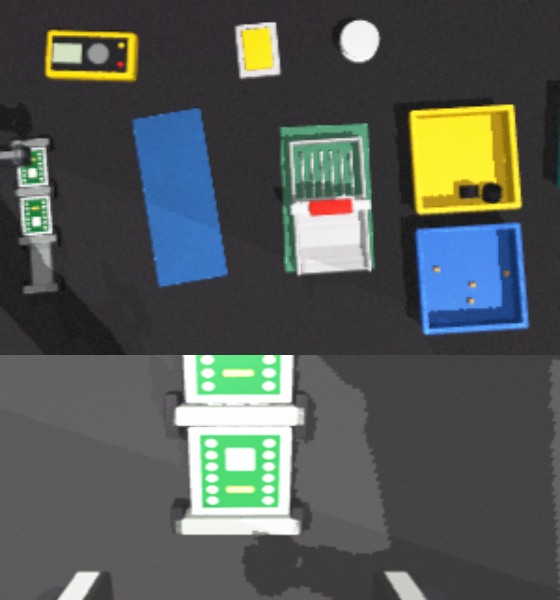

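The final view shows both boards seated in their nests 76 mm apart and the mat empty. The sieve is on its pad, with two knobs in the yellow bin and four spacers in the blue bin. The bystanders are unmoved. Handing in.

```bash
python3 -c "
from workcell import r
print(r.job_done())"
```

```text
the job is handed in; nothing more can be done
None
```

I handed the job in at about 38 s of the 208 s allowed; the hand-in call returned no verdict. In the last pictures all four spacers are in the blue bin, both knobs are in the yellow bin, the sieve stands on its pad, both boards are in nests 1 and 2 green face up, and the multimeter, sponge tin and solder reel look unmoved.

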